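Sort two inspected trimmer-wheel cassettes into the pass and reject nests

TASK

The two aluminium trimmer-wheel cassettes have been inspected, and each wears a white tag on its top: a round disc means pass, a straight bar means reject. Put each cassette into the plywood nest whose label plate shows the same mark, set down flat with its tag upward, not dropped, along the nest's length (either way round) and wholly inside its rim.

Things in the scene. Friction and masses are not known exactly. Their poses are not given: they have to be found in the camera images.
- disc_cassette: The cassette that passed: a loose aluminium block 76 mm long (x), 40 mm wide (y), 44 mm high, with a black top plate and on it a flat round white disc tag (30 mm across, 2 mm thick); a steel wheel at its +x end sticks out 2 mm. Weighs about 0.2 kg. Origin at the centre of its underside, z up. It can be gripped from above across its 40 mm width.
- bar_cassette: The rejected cassette: the same block, sizes, origin and axes, but its white tag is a straight bar (46 mm along x, 10 mm wide, 2 mm thick).
- pass_nest: Plywood nest fixed on the table, for passed cassettes: floor 4 mm thick, rim 6 mm wide whose top is 10 mm above the table; outside 116 mm (x) by 76 mm (y), inside 104 mm by 64 mm. From its -x side sticks out a black label plate (57 mm long, 54 mm wide, 6 mm high) with a raised white round disc, 30 mm across. Origin on the table under the centre of the pocket, z up, x along its length.
- reject_nest: Plywood nest fixed on the table, for rejected cassettes: same sizes, origin and axes as pass_nest, but its label plate carries a raised white straight bar (46 mm by 10 mm, along x).
There are look-alikes about, which are no part of the job. Leave any blue or red look-alike of the disc_cassette alone.

How it is judged:
By the outcome, as a careful person would: the job done as asked, in the order asked, and still so for the second after the job is handed in, with the robot touching nothing.
It also fails if it takes over 58 s, if anything falls off the work surface, if the arm or the gripper's body presses on something with over 40 N, if the wrist force passes 120 N, or if a joint passes its speed limit or range.

ROBOT

A 7-joint arm with a two-finger parallel gripper is mounted at the origin on the work surface; the furniture and walls round the work are solid. World frame = base frame: x ahead of the robot, y to its left, z up, the work surface at z = 0. Lengths are in m, angles in rad, forces in N, time in s.
With the tool pointing down it reaches from about 0.4 to 0.925 m from the base axis. Payload 4.1 kg.
Tool frame: the origin (TCP) lies between the finger pads; the fingertips stand ctrl.tip_reach ahead of it and the grasp point (between the pads) lies 2 mm behind it (ctrl.tip_reach is the distance from the TCP to the fingertips, in m); z points along the fingers, y is the direction in which the jaws open and shut (so a half turn about z gives the same grasp; the last joint's range is limited). The gripper opens to 85 mm and grips with 20 to 120 N. Pads are 22 mm wide; open, the fingers measure 114 mm over their backs; the gripper's body (76 mm by 85 mm) begins 54 mm behind the grasp point. The pads swing forward as they close: fully open they stand 13 mm farther back than shut.
Start: joints at [1.006, 0.398, 0.045, 1.537, -0.019, 1.207, -0.051], TCP at [0.292, -0.581, 0.248] pointing down, gripper open.
Joint ranges: [-2.82, 2.82], [-0.49, 2.23], [-1.37, 1.46], [0, 2.46], [-1.36, 4.5], [0.23, 2], [-2.94, 2.94]. Speed limits (rad/s): [2.57, 2.57, 3.14, 3.14, 3.14, 3.14, 3.14].

INTERFACE

Orientations are given as a rotation vector (axis times angle).
In Python, from workcell import ctrl gives the robot as it stands. Calls block until the motion is done:
- ctrl.move_to(position, orientation): joint-space move of the TCP to a pose.
- ctrl.move_l(position, orientation=None, max_speed=0.15, guard=None): straight line of the TCP; orientation=None keeps the orientation; max_speed is the mean speed in m/s. With guard (N) it stops when the force on the tool has changed by that much, and returns True; else False.
- ctrl.move_j(angles): joint-space move.
- ctrl.open_gripper() and ctrl.close_gripper(squeeze=None): open the fingers fully, or close them until they stop; squeeze is the grip in N (None keeps the last).
- ctrl.hold(seconds).
- ctrl.solve_ik(position, orientation): joint angles nearest the present ones, or None.
- ctrl.camera(name): name is "side" or "top" or "wrist"; returns a dict with "img" (420x560x3 uint8, red, green, blue), "fx", "fy", "cx", "cy" (pixels), "view" (4x4, takes a point from world to camera coordinates). Camera axes: x right, y down, z forward; pixel columns grow to the right and rows downward; lengths in m; the calibration is good to about 2 mm. A picture is of the moment at which its call begins. There is no depth.
A pose or a line that the arm cannot do raises ctrl.PlanningError and nothing moves.
- ctrl.close_job(): hands the job in, once; it reports no verdict.
Readings, each from a call of its own:
- ctrl.get_t(): time.
- ctrl.get_q(): joint angles.
- ctrl.get_qd(): joint speeds.
- ctrl.get_effort(): joint torques, N m.
- ctrl.get_eef_pos(): TCP position.
- ctrl.get_tcp_rot(): TCP orientation.
- ctrl.get_ft_force(): force on the tool from outside, world axes, zero at the start.
- ctrl.get_moment(): the same for the moment, N m.
- ctrl.get_opening(): opening from 0.0 (shut) to 1.0 (fully open).
Only numpy, scipy, OpenCV 4.12 (cv2) and the standard library are available. Lean on these libraries where they do the work, as an engineer would, in place of code of your own. Each camera call takes 0.05 s, during which the arm holds its last target.

## Working session

There is one attempt and no reset: what is moved stays moved. The work goes in short steps, each a Python script; the robot and the scene stay as the last script left them, time stands still between calls to the robot, and variables do not carry over. Pictures are saved under pics/ and viewed, and the job is handed in when it is done.

```bash
ls; mkdir -p pics; python3 - <<'E'
from workcell import ctrl
import cv2,numpy as np
print(ctrl.get_t(),ctrl.tip_reach,ctrl.get_tcp_rot(),ctrl.get_eef_pos())
for n in ("side","top","wrist"):
    c=ctrl.camera(n)
    cv2.imwrite(f"pics/{n}0.png",c["img"][:,:,::-1])
    np.savez(f"{n}0.npz",**c)
    V=c["view"];print(n,c["fx"],c["cx"],c["cy"],"pos",-V[:3,:3].T@V[:3,3],"fwd",V[2,:3])
E
```

```text
pics
0.0 0.017 [-3.05488479e+00 -7.24723604e-01  8.97855960e-04] [ 0.29167462 -0.5801853   0.24723751]
side 544.6375051178187 276.52220117816404 213.12775372352465 pos [0.02971696 0.98751158 0.60729334] fwd [ 0.40988349 -0.79315681 -0.45044178]
top 469.5994569817398 268.21910520907267 214.94275857379725 pos [ 0.4317779  -0.02871719  1.3077092 ] fwd [ 0.10424879  0.0014134  -0.99455025]
wrist 352.5602959410186 282.0340667741476 211.0608846600536 pos [ 0.35737302 -0.54610141  0.37358324] fwd [-0.26084225 -0.12863209 -0.95677328]
```

View pics/top0.png

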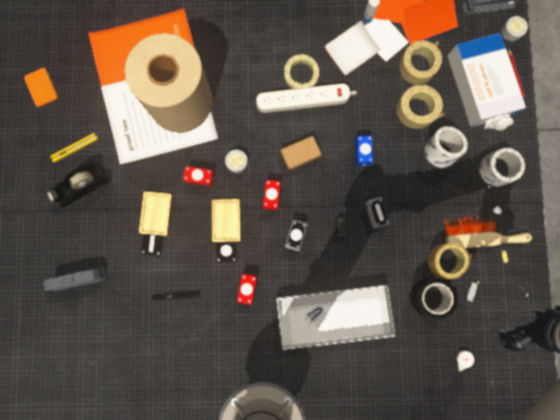

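View pics/side0.png

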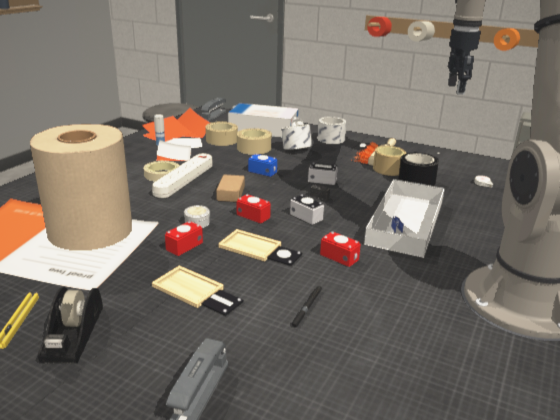

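View pics/wrist0.png

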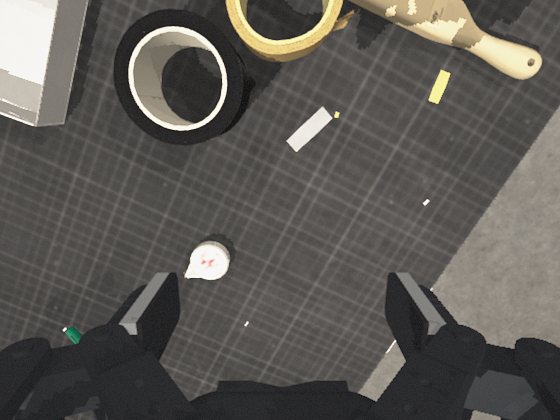

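```bash
python3 - <<'E'
import cv2,numpy as np
t=cv2.imread("pics/top0.png");s=cv2.imread("pics/side0.png")
a=cv2.resize(t[180:270,270:410],None,fx=5,fy=5,interpolation=cv2.INTER_CUBIC)
b=cv2.resize(t[180:265,130:250],None,fx=5,fy=5,interpolation=cv2.INTER_CUBIC)
cv2.imwrite("pics/ta.png",a);cv2.imwrite("pics/tb.png",b)
cv2.imwrite("pics/sa.png",cv2.resize(s[140:240,230:380],None,fx=5,fy=5,interpolation=cv2.INTER_CUBIC))
E
```

```text
(no output)
```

View pics/ta.png

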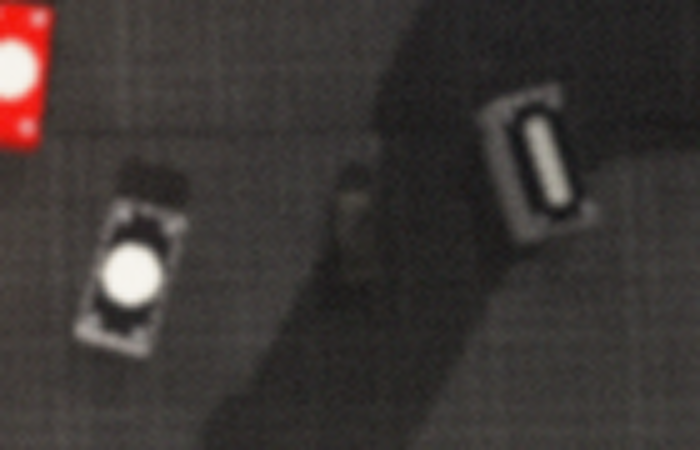

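View pics/tb.png

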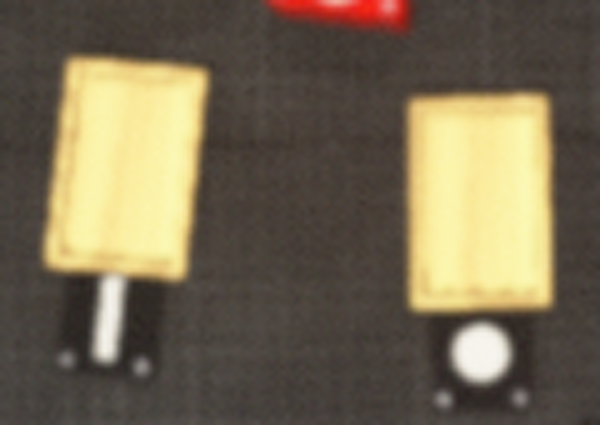

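View pics/sa.png

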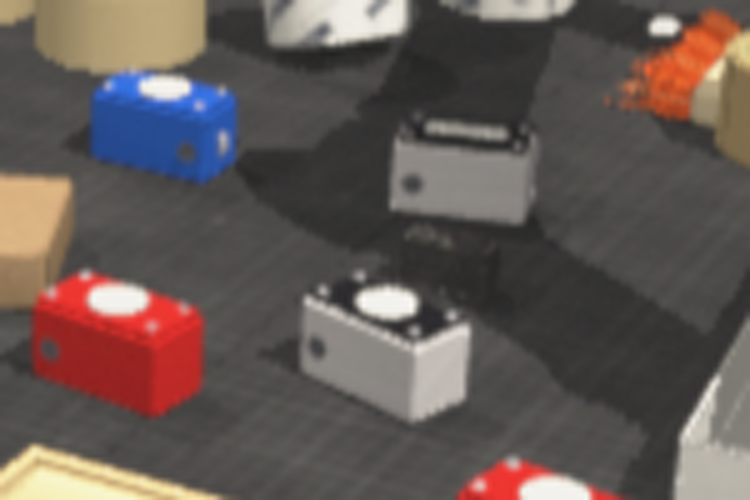

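```bash
cat > h.py <<'E'
import cv2,numpy as np
from scipy.spatial.transform import Rotation as R
def ray(c,uv):
    V=c["view"];Rm=V[:3,:3];o=-Rm.T@V[:3,3]
    d=Rm.T@np.array([(uv[0]-c["cx"])/c["fx"],(uv[1]-c["cy"])/c["fy"],1.]);return o,d/np.linalg.norm(d)
def plane(c,uv,z):
    o,d=ray(c,uv);return o+d*(z-o[2])/d[2]
def tri(obs):
    A=np.zeros((3,3));b=np.zeros(3)
    for c,uv in obs:
        o,d=ray(c,uv);P=np.eye(3)-np.outer(d,d);A+=P;b+=P@o
    X=np.linalg.solve(A,b)
    res=[np.linalg.norm(np.cross(X-ray(c,uv)[0],ray(c,uv)[1])) for c,uv in obs]
    return X,max(res)
def proj(c,X):
    p=c["view"][:3,:3]@np.asarray(X)+c["view"][:3,3];return np.array([c["fx"]*p[0]/p[2]+c["cx"],c["fy"]*p[1]/p[2]+c["cy"]])
def blobs(m,lo=20,hi=1e9):
    out=[]
    n,l,st,ce=cv2.connectedComponentsWithStats(m.astype(np.uint8))
    for i in range(1,n):
        if lo<=st[i,4]<=hi: out.append((ce[i].round(1),st[i].tolist(),(l==i)))
    return out
def pts(c,uvs,z): return np.array([plane(c,u,z) for u in uvs])
def rect(c,mask,z):
    """min-area rectangle, in metres, of a mask cast on plane z: centre, sizes (long,short), yaw of long axis"""
    cs,_=cv2.findContours(mask.astype(np.uint8),cv2.RETR_EXTERNAL,cv2.CHAIN_APPROX_NONE)
    k=max(cs,key=cv2.contourArea).reshape(-1,2)
    P=pts(c,k,z)[:,:2].astype(np.float32)
    (ctr,(w,h),a)=cv2.minAreaRect(P*1000)
    if w<h: w,h,a=h,w,a+90
    return np.array(ctr)/1000,(w,h),(a+90)%180-90
def down(yaw): # tool z down, tool y at angle: yaw=direction of tool x
    return (R.from_euler('z',yaw)*R.from_euler('x',np.pi)).as_rotvec()
E
python3 - <<'E'
from h import *
T=dict(np.load("top0.npz"));S=dict(np.load("side0.npz"))
for n,c in(("top",T),("side",S)):
    i=c["img"].astype(int);m=(i.min(2)>165)&(i.max(2)-i.min(2)<35)
    for ce,st,_ in blobs(m,15,400): print(n,ce,st)
# rough positions
for nm,uv,z in(("disc",(296,235),.046),("bar",(377.5,212),.046),("dark",(341,224),.03),("passn",(226,221),.005),("rejn",(155,213),.005)): print(nm,plane(T,uv,z).round(3))
i=T["img"].astype(int);m=(i[...,0]-i[...,2]>60)&(i[...,1]>150)
for ce,st,mm in blobs(m,200,3000): print(ce,st,rect(T,mm,.01))
# tool orientation sanity
print(R.from_rotvec([-3.0549,-.7247,.0009]).as_matrix().round(2))
E
```

```text
top [373.2   2.5] [369, 0, 10, 7, 54]
top [515.7  27. ] [507, 17, 20, 19, 93]
top [364.9 148.5] [360, 144, 11, 10, 83]
top [506.5 165. ] [491, 149, 33, 33, 299]
top [235.6 160.6] [226, 150, 21, 21, 125]
top [197.2 174.3] [193, 170, 9, 9, 66]
top [271.2 193.5] [267, 189, 9, 10, 68]
top [496.8 210.2] [495, 208, 5, 5, 19]
top [295.9 234.5] [291, 229, 11, 12, 100]
top [151.2 243.1] [149, 235, 5, 17, 63]
top [225.8 250.1] [221, 245, 11, 11, 91]
top [246.2 288.8] [242, 284, 10, 10, 75]
top [471.7 291.6] [468, 284, 8, 16, 80]
top [284.9 303.8] [277, 297, 17, 19, 161]
top [464.9 359.9] [458, 352, 16, 18, 206]
top [230.5 408. ] [224, 398, 14, 22, 86]
side [428.1  24.9] [422, 22, 11, 7, 47]
side [416.8  33.3] [414, 32, 7, 4, 24]
side [159.2 122.7] [155, 115, 9, 18, 113]
side [333.8 129.1] [319, 116, 27, 27, 382]
side [362.3 145.1] [360, 144, 6, 3, 15]
side [262.5 157. ] [258, 155, 10, 5, 40]
side [413.4 157.8] [406, 155, 15, 7, 83]
side [551.3 161.2] [545, 154, 14, 15, 153]
side [483.3 179.6] [475, 176, 18, 9, 99]
side [253.4 199.3] [248, 197, 11, 5, 45]
side [306.9 200.2] [301, 197, 12, 7, 59
[... 973 characters left out ...]
6, 27, 318] (array([0.7702829 , 0.51980475]), (137.1007843017578, 19.959156036376953), -62.0889892578125)
[300.6 151.9] [283, 138, 37, 29, 616] (array([ 0.74465271, -0.12102839]), (94.3910903930664, 53.38084411621094), -67.10404777526855)
[154.6 213.3] [139, 192, 32, 44, 1171] (array([0.57837695, 0.28897345]), (117.52819061279297, 78.0396499633789), -6.222900390625)
[225.4 220. ] [212, 199, 28, 43, 1173] (array([0.55608246, 0.0918141 ]), (117.2613754272461, 75.24333953857422), -0.24676513671875)
[474.6 246.6] [436, 234, 96, 44, 1017] (array([ 0.47752124, -0.60775378]), (274.6888427734375, 101.57134246826172), -65.31868362426758)
[[ 0.89  0.45 -0.  ]
 [ 0.45 -0.89  0.  ]
 [-0.   -0.   -1.  ]]
```

Candidates in the top view:
- **Disc cassette:** grey with a black top at (296,235). It is the only aluminium block with a disc.
- **Bar cassette:** grey, in shadow, at (377,212).
- **Look-alikes:** red at (197,175), (271,194) and (246,289), and blue at (365,149). These stay where they are.
- **Unknown:** a dark item at (341,222), which could get in the way.
- **Nests:** pass (disc label) at (226,220) and reject (bar label) at (155,213).

Next I'll take close views with the wrist camera from two places.

```bash
python3 - <<'E'
from workcell import ctrl
from h import *
for k,(p) in enumerate([(0.50,-0.27,0.25),(0.50,-0.15,0.25)]):
    try: ctrl.move_to(p,down(0.0))
    except ctrl.PlanningError as e: print(e); continue
    c=ctrl.camera("wrist");np.savez(f"w{k+1}.npz",**c);cv2.imwrite(f"pics/w{k+1}.png",c["img"][:,:,::-1])
    print(ctrl.get_t(),ctrl.get_eef_pos().round(4) if hasattr(ctrl.get_eef_pos(),'round') else ctrl.get_eef_pos(),ctrl.get_q())
E
```

```text
1.6 [ 0.4993 -0.2717  0.25  ] [ 0.46553383  0.25208473 -0.05175018  1.7323878   0.01493493  1.15741113
 -1.1638041 ]
2.2 [ 0.4998 -0.1514  0.2501] [ 0.31934826  0.17089663 -0.12173468  1.83424074  0.02376133  1.13749308
 -1.38327747]
```

View pics/w1.png

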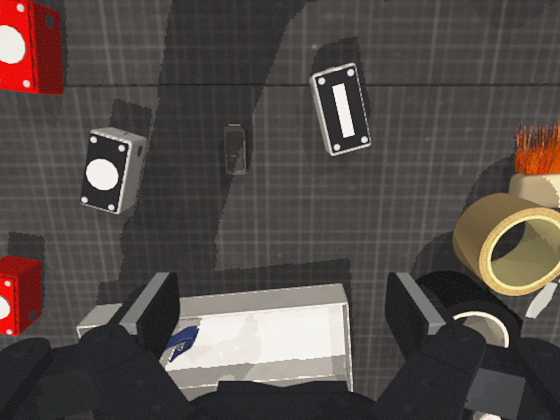

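View pics/w2.png

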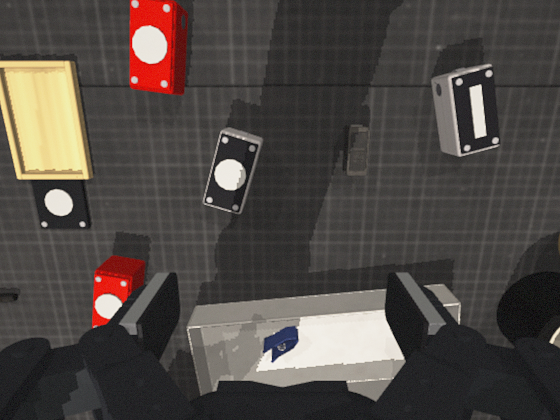

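```bash
python3 - <<'E'
from h import *
W=[dict(np.load(f"w{k}.npz")) for k in(1,2)]
T=dict(np.load("top0.npz"));S=dict(np.load("side0.npz"))
roi={"disc":[(70,115,150,225),(195,120,270,220)],"bar":[(305,55,378,160),(428,55,505,160)]}
for nm,rs in roi.items():
    L=[]
    for c,(a,b,e,f) in zip(W,rs):
        i=c["img"].astype(int);m=np.zeros((420,560),bool)
        m[b:f,a:e]=((i.min(2)>(140))&(i.max(2)-i.min(2)<40))[b:f,a:e]
        if nm: 
            bl=blobs(m,8,2000)
            print(nm,[(x[0].tolist(),x[1][4]) for x in bl])
            bl=sorted(bl,key=lambda x:-x[1][4]);L.append((c,bl[0]))
    X,r=tri([(c,b[0]) for c,b in L]);print(nm,"TAG",X.round(4),"res",r.round(4))
    for c,b in L: print("  rect@z",rect(c,b[2],X[2]), "plane .046",plane(c,b[0],.046).round(4))
print("top cam check", plane(T,(295.9,234.5),.046).round(4)); print(tri([(T,(295.9,234.5)),(S,(306.9,200.2))]))
E
```

```text
disc [([118.7, 162.0], 356), ([93.0, 139.5], 34), ([121.1, 147.8], 34), ([101.7, 174.0], 782), ([83.9, 199.5], 31), ([110.6, 207.0], 28)]
disc [([239.6, 136.4], 103), ([218.6, 139.7], 17), ([224.5, 139.6], 31), ([215.1, 152.9], 10), ([213.1, 161.2], 11), ([229.3, 174.1], 746), ([203.8, 197.2], 12), ([208.9, 199.5], 27), ([210.8, 205.4], 8), ([222.8, 208.8], 24)]
disc TAG [ 0.5095 -0.0991  0.0454] res 0.0001
  rect@z (array([ 0.5092381 , -0.09900934]), (29.71124267578125, 28.876129150390625), 89.86187744140625) plane .046 [ 0.5095 -0.0994  0.046 ]
  rect@z (array([ 0.50944626, -0.0988401 ]), (28.890804290771484, 28.610713958740234), -0.0204925537109375) plane .046 [ 0.5096 -0.0992  0.046 ]
bar [([331.2, 109.8], 452), ([350.2, 72.1], 42), ([321.2, 80.8], 37), ([343.0, 109.9], 629), ([363.8, 139.3], 36), ([336.5, 146.8], 33)]
bar [([461.4, 109.8], 456), ([488.5, 73.1], 33), ([458.9, 81.4], 34), ([477.6, 110.8], 615), ([495.0, 140.3], 30), ([466.6, 147.6], 29)]
bar TAG [ 0.5674 -0.3254  0.0463] res 0.0
  rect@z (array([ 0.56686536, -0.3255726 ]), (46.464420318603516, 10.499124526977539), 15.332942962646484) plane .046 [ 0.5674 -0.3254  0.046 ]
  rect@z (array([ 0.56673907, -0.32554858]), (46.18752670288086, 10.418861389160156), 15.33152961730957) plane .046 [ 0.5674 -0.3256  0.046 ]
top cam check [ 0.5099 -0.1005  0.046 ]
(array([ 0.51018532, -0.10037009,  0.04562898]), np.float64(0.00030490559217597504))
```

```bash
python3 - <<'E'
from workcell import ctrl
from h import *
W1=dict(np.load("w1.npz"));W2=dict(np.load("w2.npz"))
for c,l in((W1,[(93,139.5),(121.1,147.8),(83.9,199.5),(110.6,207)]),(W2,[(224.5,139.6),None,(208.9,199.5),None])):
    P=[None if u is None else plane(c,u,.0445)[:2] for u in l]
    for a,b in((2,0),(3,1)):
        if P[a] is not None: d=P[b]-P[a];print("yaw",np.degrees(np.arctan2(d[1],d[0])),np.linalg.norm(d))
    if P[1] is not None: print("centre",np.mean(P,0))
for k,(p) in enumerate([(0.50,0.13,0.25),(0.50,0.25,0.25)]):
    ctrl.move_to(p,down(0.0))
    c=ctrl.camera("wrist");np.savez(f"w{k+3}.npz",**c);cv2.imwrite(f"pics/w{k+3}.png",c["img"][:,:,::-1])
print(ctrl.get_t(),ctrl.get_q())
E
```

```text
yaw -17.365980683120625 0.060210479484052296
yaw -17.454036744759183 0.06022732524912741
centre [ 0.50903946 -0.09890644]
yaw -17.34307990805186 0.060177539910129356
3.9333 [-0.19464553  0.25448567 -0.41013312  1.74598944  0.11062004  1.16454861
 -2.21023445]
```

View pics/w3.png

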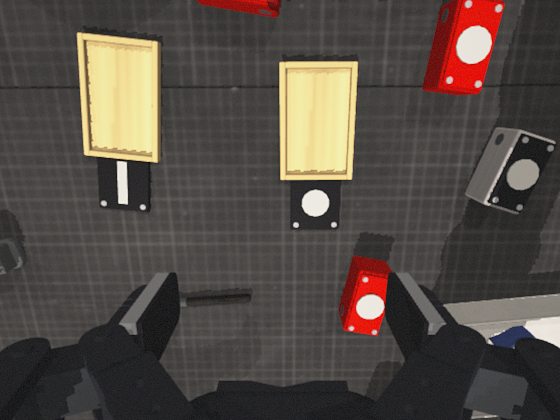

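View pics/w4.png

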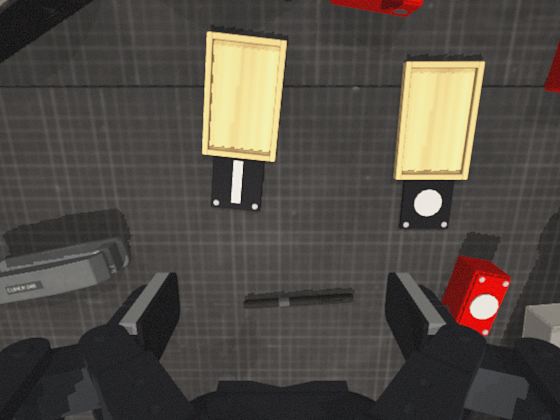

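```bash
python3 - <<'E'
from h import *
W=[dict(np.load(f"w{k}.npz")) for k in(3,4)]
ctr={"pass":[(318,120),(440,120)],"rej":[(120,97),(245,97)]}
for nm,cc in ctr.items():
    Q=[];ms=[]
    for c,(u,v) in zip(W,cc):
        i=c["img"].astype(int);m=(i[...,0]-i[...,2]>45)&(i[...,0]>120)
        m=cv2.morphologyEx(m.astype(np.uint8),cv2.MORPH_CLOSE,np.ones((7,7)))
        b=[x for x in blobs(m,2000) if x[2][v-10:v+10,u-10:u+10].any()][0]
        mm=b[2].astype(np.uint8);ms.append(mm)
        k=max(cv2.findContours(mm,cv2.RETR_EXTERNAL,cv2.CHAIN_APPROX_NONE)[0],key=cv2.contourArea)
        q=cv2.approxPolyDP(cv2.convexHull(k),8,True).reshape(-1,2)
        q=q[np.argsort(np.arctan2(q[:,1]-v,q[:,0]-u))];Q.append(q)
    print(nm,[q.tolist() for q in Q])
    if len(Q[0])==len(Q[1])==4:
        X=[tri([(W[0],a),(W[1],b)]) for a,b in zip(*Q)]
        for x,r in X: print("   corner",x.round(4),r.round(4))
        z=np.mean([x[2] for x,_ in X])
    for c,mm in zip(W,ms): print("   rect z=.010",rect(c,mm,.010))
# label marks
for nm,rs in {"passmark":[(295,185,335,225),(408,185,448,225)],"rejmark":[(110,160,135,206),(228,160,248,206)]}.items():
    L=[]
    for c,(a,b,e,f) in zip(W,rs):
        i=c["img"].astype(int);m=np.zeros((420,560),bool);m[b:f,a:e]=((i.min(2)>165)&(i.max(2)-i.min(2)<40))[b:f,a:e]
        bl=max(blobs(m,8),key=lambda x:x[1][4]);L.append((c,bl))
    X,r=tri([(c,b[0]) for c,b in L]);print(nm,X.round(4),r.round(4),[rect(c,b[2],X[2]) for c,b in L])
E
```

```text
pass [[[279, 62], [357, 61], [351, 179], [280, 179]], [[404, 63], [484, 61], [467, 178], [396, 179]]]
   corner [0.6126 0.1311 0.0042] 0.0007
   corner [0.6132 0.056  0.0094] 0.0001
   corner [0.4987 0.0561 0.0115] 0.0004
   corner [0.4984 0.1307 0.0118] 0.0002
   rect z=.010 (array([0.555698  , 0.09306039]), (115.33004760742188, 76.79171752929688), -0.2236328125)
   rect z=.010 (array([0.55539709, 0.09429674]), (115.59317779541016, 78.5162124633789), 0.16888192296028137)
rej [[[77, 32], [157, 41], [157, 162], [84, 154]], [[207, 31], [286, 40], [274, 161], [202, 153]]]
   corner [0.6394 0.3208 0.0098] 0.0001
   corner [0.6316 0.2466 0.0094] 0.0001
   corner [0.5168 0.2588 0.0096] 0.0001
   corner [0.5254 0.333  0.0104] 0.0
   rect z=.010 (array([0.57812177, 0.29016068]), (116.29861450195312, 75.77818298339844), -6.151336669921875)
   rect z=.010 (array([0.57801367, 0.28994589]), (116.30170440673828, 76.38763427734375), -6.104118347167969)
passmark [0.4716 0.093  0.0084] 0.0 [(array([0.47170621, 0.09299219]), (28.346689224243164, 28.06720733642578), 89.76315307617188), (array([0.47117484, 0.09289896]), (29.07468032836914, 27.931320190429688), 47.65504837036133)]
rejmark [0.495  0.2988 0.0085] 0.0 [(array([0.49473529, 0.2987959 ]), (46.09010314941406, 10.177713394165039), -5.565582275390625), (array([0.49475372, 0.29877286]), (45.95542526245117, 10.244068145751953), -6.282356262207031)]
```

Heights from two views:
- Tags stand at 45–46 mm and the nest rims at about 10 mm, both as the text says.
- Disc cassette: (0.509, -0.099), yaw -17.4°.
- Pass nest: (0.5555, 0.093), yaw 0°.
- Bar cassette: (0.567, -0.3255), yaw 15.3°.
- Reject nest: (0.578, 0.290), yaw -6.1°.

The close views confirm the marks: disc at w1 (102,174), bar at w1 (343,110). I'll pick up the disc cassette first.

```bash
cat >> h.py <<'E'
def pick(ctrl,xy,yaw,z=0.034):
    o=down(np.radians(yaw))
    ctrl.move_to((*xy,0.12),o)
    hit=ctrl.move_l((*xy,z),o,max_speed=0.1,guard=12)
    print("hit",hit,np.round(ctrl.get_eef_pos(),4))
    if hit: return False
    ctrl.close_gripper(squeeze=60)
    print("opening",ctrl.get_opening(),"tip",ctrl.tip_reach,np.round(ctrl.get_eef_pos(),4))
    ctrl.move_l((*xy,z+0.07),o,max_speed=0.12)
    print("lifted opening",ctrl.get_opening(),np.round(ctrl.get_ft_force(),2),ctrl.get_t())
def snap(ctrl,name,k):
    c=ctrl.camera(name);np.savez(f"{k}.npz",**c);cv2.imwrite(f"pics/{k}.png",c["img"][:,:,::-1]);return c
E
python3 - <<'E'
from workcell import ctrl
from h import *
pick(ctrl,(0.509,-0.099),-17.4)
snap(ctrl,"wrist","g1");snap(ctrl,"side","gs1")
E
```

```text
hit False [ 0.5097 -0.099   0.0346]
opening 0.45105861872192254 tip 0.017 [ 0.5096 -0.0993  0.0347]
lifted opening 0.4542065742209019 [-0.19  0.61 -2.51] 7.5583
```

View pics/g1.png

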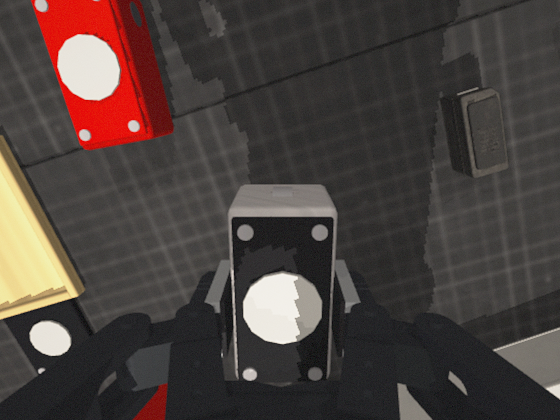

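View pics/gs1.png

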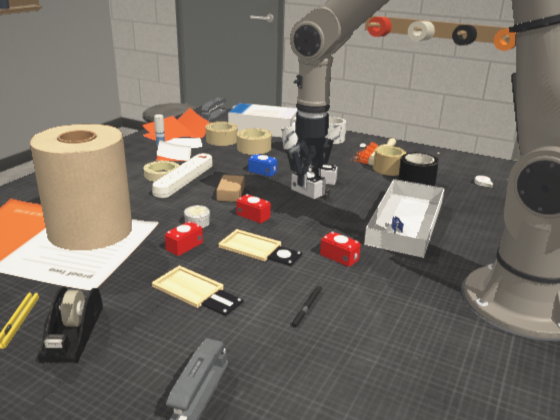

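The disc cassette is held level and square: in g1 the tag is at (283,307) and the pads bear evenly on both sides. Next I'll place it in the pass nest.

```bash
cat >> h.py <<'E'
def place(ctrl,xy,yaw,z=0.0387):
    o=down(np.radians(yaw))
    ctrl.move_to((*xy,0.12),o)
    ctrl.move_l((*xy,z+0.012),o,max_speed=0.1)
    f0=np.round(ctrl.get_ft_force(),2)
    hit=ctrl.move_l((*xy,z-0.003),o,max_speed=0.02,guard=4)
    print("hit",hit,np.round(ctrl.get_eef_pos(),4),f0,np.round(ctrl.get_ft_force(),2),ctrl.get_t())
E
python3 - <<'E'
from workcell import ctrl
from h import *
place(ctrl,(0.5555,0.0933),0.0)
snap(ctrl,"side","ps1")
E
python3 -c "
import cv2;s=cv2.imread('pics/ps1.png');cv2.imwrite('pics/ps1c.png',cv2.resize(s[180:300,180:330],None,fx=5,fy=5,interpolation=cv2.INTER_CUBIC)[:600,:750])"
```

```text
hit True [0.5554 0.0933 0.0387] [ 0.45 -0.01 -1.36] [-0.17  0.21  3.72] 9.9083
```

View pics/ps1c.png

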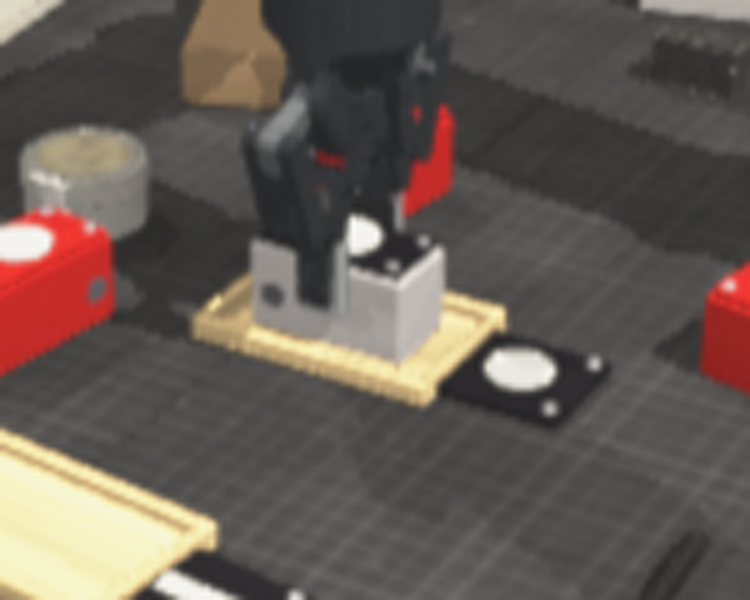

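Contact came exactly at the expected floor height (TCP z 0.0387), and the side crop shows the block inside the rim. I'll release it and pick up the bar cassette.

```bash
python3 - <<'E'
from workcell import ctrl
from h import *
ctrl.open_gripper(); ctrl.hold(0.1)
p=ctrl.get_eef_pos()
ctrl.move_l((p[0],p[1],0.15),None,max_speed=0.12)
snap(ctrl,"wrist","r1")
pick(ctrl,(0.567,-0.3255),15.3)
snap(ctrl,"wrist","g2")
snap(ctrl,"top","t2")
E
```

```text
hit False [ 0.5677 -0.3258  0.0347]
opening 0.4536196645478066 tip 0.017 [ 0.5677 -0.326   0.0348]
lifted opening 0.4568308241742591 [-0.7  -0.02 -1.91] 15.5
```

View pics/r1.png

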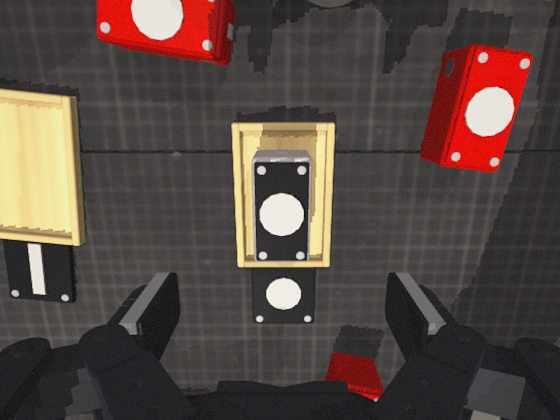

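View pics/g2.png

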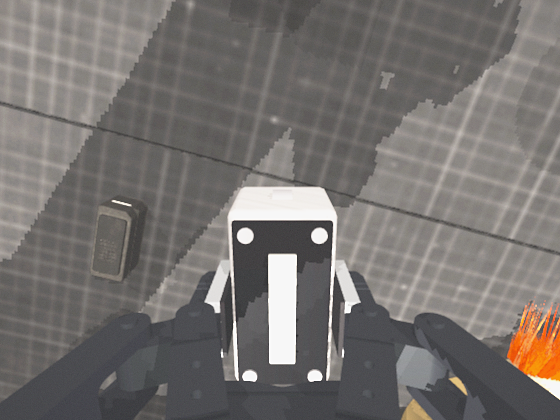

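r1 shows the disc cassette seated in the pass nest, tag up, at (282,213). g2 shows the bar cassette held square. Next I'll carry it over and set it down in the reject nest.

```bash
python3 - <<'E'
from workcell import ctrl
from h import *
p=ctrl.get_eef_pos()
ctrl.move_l((p[0],p[1],0.17),None,max_speed=0.15)
o=down(np.radians(-6.1))
ctrl.move_to((0.578,0.290,0.16),o)
place(ctrl,(0.5785,0.290),-6.1,0.0388)
snap(ctrl,"side","ps2")
E
python3 -c "
import cv2;s=cv2.imread('pics/ps2.png');cv2.imwrite('pics/ps2c.png',cv2.resize(s[200:320,130:310],None,fx=4,fy=4,interpolation=cv2.INTER_CUBIC))"
```

```text
hit True [0.5784 0.2899 0.0388] [ 0.04 -0.97 -1.38] [-0.59 -0.36  3.77] 20.1167
```

View pics/ps2c.png

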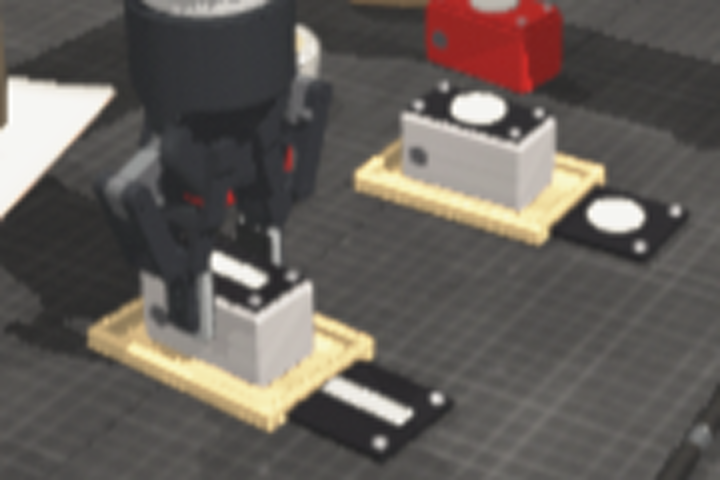

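```bash
python3 - <<'E'
from workcell import ctrl
from h import *
ctrl.open_gripper(); ctrl.hold(0.1)
p=ctrl.get_eef_pos()
ctrl.move_l((p[0],p[1],0.16),None,max_speed=0.12)
ctrl.move_to((0.50,0.19,0.25),down(0))
snap(ctrl,"wrist","f1");snap(ctrl,"side","f2")
ctrl.move_to((0.50,0.13,0.25),down(0)); snap(ctrl,"wrist","f3")
print(ctrl.get_t(),ctrl.get_ft_force())
W=[dict(np.load(k+".npz")) for k in("f1","f3")]
for c in W:
    i=c["img"].astype(int);m=(i.min(2)>150)&(i.max(2)-i.min(2)<40)
    print([(b[0].tolist(),b[1][4]) for b in blobs(m,300,2500)])
E
```

```text
23.125 [0.07170786 1.66257513 0.42817488]
[([546.3, 44.9], 903), ([210.6, 103.7], 611), ([181.5, 97.2], 449), ([169.4, 98.4], 659), ([380.1, 117.9], 593), ([390.5, 124.3], 917), ([181.4, 181.3], 432), ([373.6, 202.4], 599), ([524.3, 320.1], 2470)]
[([476.6, 43.4], 1031), ([98.5, 98.6], 665), ([311.7, 116.6], 399), ([321.9, 124.0], 909), ([123.1, 181.5], 432), ([316.7, 202.1], 593), ([371.3, 306.3], 533), ([523.7, 328.1], 1295)]
```

View pics/f1.png

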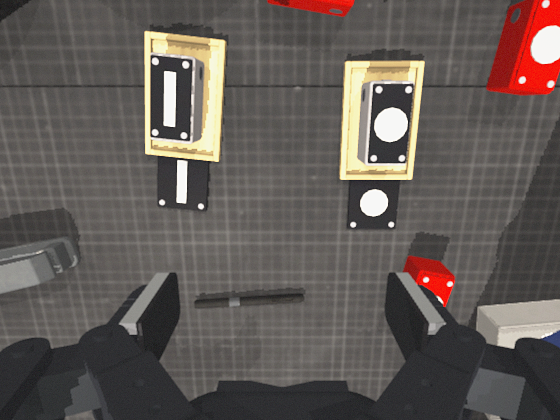

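View pics/f3.png

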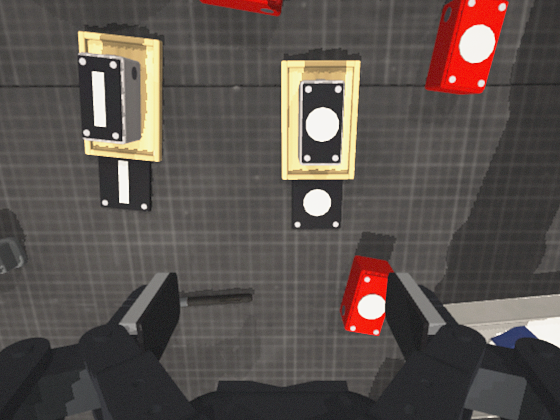

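```bash
python3 - <<'E'
from workcell import ctrl
from h import *
a,b=[dict(np.load(k+".npz")) for k in("f1","f3")]
print("bar",tri([(a,(169.4,98.4)),(b,(98.5,98.6))]),"disc",tri([(a,(390.5,124.3)),(b,(321.9,124.0))]))
i=a["img"].astype(int);m=(i.min(2)>150)&(i.max(2)-i.min(2)<40)
for bl in blobs(m,600,700):print(bl[0],rect(a,bl[2],.05))
ctrl.hold(0.3);ctrl.close_job()
E
```

```text
bar (array([0.57823025, 0.29060974, 0.0512813 ]), np.float64(7.65721302759536e-06)) disc (array([0.55598095, 0.09442917, 0.04982496]), np.float64(1.3093283285523664e-05))
[210.6 103.7] (array([0.57500928, 0.25461909]), (84.6373519897461, 8.10855770111084), -8.68804931640625)
[169.4  98.4] (array([0.57760248, 0.2909613 ]), (46.54142379760742, 10.613449096679688), -6.7886810302734375)
the job is handed in; nothing more can be done
```

Both cassettes are in their matching nests and the job is handed in, with about 23.5 s of the 58 s used. I picked up the disc cassette first and set it down in the pass nest, then did the same with the bar cassette in the reject nest. Each was lowered slowly until it touched the nest floor, then released. I never went for the red and blue look-alikes.

**Last checks (two wrist views, gripper clear):**

| Cassette | Tag centre (m) | Distance from nest centre | Tag height (flat on floor = 50 mm) |
|---|---|---|---|
| Disc | (0.556, 0.094) | about 1 mm | 49.8 mm |
| Bar | (0.578, 0.291) | about 1 mm | 51.3 mm |

- **Fit:** both sit flat and tag up, wholly inside the rims. The bar's yaw is -6.8° against the nest's -6.1°, which is within the measuring noise. I judged the disc cassette's alignment by eye from the pictures.
- **Disagreements:** the bar's tag height is 1.3 mm over nominal, within the 2 mm calibration. When I first measured the pass nest, one rim corner came out at 4 mm high instead of 10 mm. That was a poorly found corner; the other seven corners on the two nests read 9–12 mm.

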